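# Stand the hammer plumb on the bench block

## Robot

A 7-joint arm with a two-finger parallel gripper is mounted at the origin on the work surface. World frame = base frame: x ahead of the robot, y to its left, z up, the work surface at z = 0. Lengths are in m, angles in rad, forces in N, time in s.
With the tool pointing down it reaches from about 0.4 to 0.85 m from the base axis. Payload 10.4 kg.
Tool frame: the origin (TCP) lies at the very end of the fingers, on their centre line; the grasp point (between the pads) lies 19 mm behind it; z points along the fingers, y is the line along which they close (so a half turn about z gives the same grasp; the last joint's range is limited). The gripper opens to 85 mm and grips with 20 to 120 N. Pads are 22 mm wide; open, the fingers measure 114 mm over their backs; the gripper's body (76 mm by 85 mm) begins 54 mm behind the grasp point. The pads swing forward as they close: fully open they stand 13 mm farther back than shut.
Start: joints at [-1.142, 0.332, -0.065, 1.46, 0.022, 1.35, -0.088], TCP at [0.273, 0.562, 0.231] pointing down, gripper open.
Joint ranges: [-2.6, 2.6], [-0.5, 2.12], [-1.47, 1.34], [0.16, 2.42], [-1.27, 4.41], [0.06, 2.06], [-2.6, 2.6]. Speed limits (rad/s): [2.22, 2.22, 2.79, 2.79, 3.14, 3.14, 3.14].

## Interface

Orientations are given as a unit quaternion [x, y, z, w].
In Python, from workcell import * gives the robot as it stands.
- The arm moves only by the tool step_arm, never from a script. Its argument "commands" is one flat list of numbers, 7 for each row, row after row: the finger opening in mm, from 0 to 85.4, then the shift along the world's x, y, z as a fraction of full scale, then the turn, a rotation vector about the world's x, y, z as a fraction of full scale. A call has exactly 10 rows; each row is the pose to reach, as a shift and turn from the pose commanded when the call began, turning the shorter way round; what a row does not reach only later rows make up. Full scale, the value 1, is 0.6 m for a shift and pi rad for a turn. A row lasts 1/8 s, in which the tool goes at most 62.5 mm and 10.7 degrees, less where a joint would pass 70% of its speed; a pose out of reach is approached as far as the arm can. A call with a number of a shift or a turn outside -1 to 1 is refused whole. A call with a gripper value outside its range is refused whole. The fingers move at their own pace and stop on an object; "squeeze" is the grip in N (left out, the last holds). Time passes only in rows, so rows that repeat a pose let the fingers close, or fill a call up. It gives the time, the measured TCP pose, the force, the opening and the grip force at its end, in the units of the state.
- get_obs(): the state, without advancing time (a new reading comes with each control period).
- camera(name): name is "scene" or "top" or "wrist"; returns the picture (480x640x3 uint8, red, green, blue); there is no depth.
- camera_params(name): a dict with "mtx" (3x3 intrinsics, pixels), "extrinsics" (4x4, takes a point from world to camera coordinates); the wrist camera has in their place "tool_from_camera" (4x4, takes a point from camera to tool coordinates, whose origin is the TCP and whose axes are the flange's). Camera axes: x right, y down, z forward; pixel columns grow to the right and rows downward; lengths in m; the calibration is good to about 2 mm. A picture is of the moment at which its call begins: read the wrist's pose just before it. camera_params takes no time and is no camera call.
- hand_in(): hands the job in; it is judged then, once.
The state is a dict: "clock": time; "joint_pos": joint angles; "joint_velocities": joint speeds; "tau": joint torques, N m; "position": TCP position; "ee_rot": TCP orientation; "ft_force": force on the tool from outside, world axes, zero at the start; "torque": the same for the moment, N m; "grip_width": opening from 0.0 (shut) to 1.0 (fully open); "grasp_force": force on a finger pad.
Only numpy, scipy, OpenCV 4.12 (cv2) and the standard library are available. Lean on these libraries where they do the work, as an engineer would, in place of code of your own. Each camera call takes 0.05 s, during which the arm holds its last target. There are 200 camera calls.

## Task

First push the flat round tin off the steel bench block so that it lies flat on the table. Then lift the hammer by the end of its handle, ease your grip in the air so that the head swings plumb below your fingers, grip it firmly again, and set it down standing on its head, handle straight up, in the middle of the bench block, before letting it go. Leave the bowl, the burnisher and the file where they lie.

Things in the scene. Friction and masses are not known exactly. Their poses are not given: they have to be found in the camera images.
- block: bench block: bare steel square plate 120 x 120 mm, 10 mm thick, fixed flat on the table. Origin: centre of its underside, on the table top (z = 0); x and y run parallel to its sides, z up. Straight beyond it (+x of the table, away from the robot) the table is clear for 130 mm
- tin: flat round closed metal tin, 93 mm in diameter at the lid (too wide to grasp), 90 mm below it, 27.5 mm high, about 160 g, sliding freely, at the start lying on the block. Origin: centre of its underside; z is its axis, up
- hammer: hammer lying on the table, 0.46 to 0.7 kg, nearly all in its steel head: a plain bar 60 mm long (along the hammer's y), 36 mm square. Its wooden handle runs level along the hammer's x axis, 18 mm above the table at the start: round, 18 mm thick, then from x = +20 to +110 mm (its end) flat-cheeked, 22 mm high. Origin: on the handle's axis, 90 mm from the head's centre; x points from head to handle end
- hammer_head (a point): centre of the hammer's head, at x = -90 mm in the hammer's frame (same axes); 18 mm above whatever it stands on when the hammer stands on its head
- hammer_grip (a point): where to hold: on the handle's axis, 35 mm from its end, 165 mm from the head's centre; same axes. The handle is 18 mm wide here (16.5 at x = +20, 19 at its end). A grip of 80 N holds the hammer level or slanting; eased bit by bit (some 0.2 mm of finger opening at a time) the head sags down about the line between the fingers, plumb at 5 to 20 N; opened 2 mm it falls
- bowl: small brass bowl, 68 mm wide, 35 mm high, standing near the middle line of the table; origin under its centre; leave it alone
- burnisher: slim hand tool with a dark wooden handle, 160 mm long, lying along x near the middle line of the table, nearer the robot than the bowl; leave it alone
- flat_file: flat file with a pale wooden handle, 245 mm long, lying on the robot's right; leave it alone
Not all that is in view belongs to the job. There is more than one size of the hammer; the job needs the largest.

How it is judged:
By the outcome, as a careful person would: the job done as asked, in the order asked, and still so for the second after the job is handed in, with the robot touching nothing.
It also fails if it takes over 64 s, if anything falls off the work surface, if the arm or the gripper's body presses on something with over 40 N, if the wrist force passes 120 N, or if a joint passes its speed limit or range.

## Working session

There is one attempt and no reset: what is moved stays moved. The work goes in short steps, Python scripts to look and compute and a tool call to move; the robot and the scene stay as the last step left them, time stands still between calls to the robot, and variables do not carry over. Pictures are saved under pics/ and viewed, at most 10 in all, crops included, and the job is handed in when it is done.

Besides the shell and the picture viewer there is one more tool, called after "Emit:" by a JSON object that holds its "method" and its "body". step_arm: Moves the arm, as the interface text tells. Its arguments: {"type":"object","properties":{"commands":{"type":"array","items":{"type":"number"}},"squeeze":{"type":"number"}},"required":["commands"]}

```bash
mkdir -p pics; ls
python3 - <<'E'
from workcell import *
import cv2,numpy as np
o=get_obs();print({k:np.round(v,3) for k,v in o.items()})
for n in ("scene","top"):
    im=camera(n);cv2.imwrite(f"pics/{n}0.png",im[...,::-1]);p=camera_params(n);print(n,np.round(p["mtx"],1).tolist(),np.round(p["extrinsics"],3).tolist())
print(np.round(camera_params("wrist")["tool_from_camera"],4).tolist())
E
```

```text
pics
{'clock': np.float64(0.0), 'joint_pos': array([-1.142,  0.333, -0.065,  1.461,  0.022,  1.35 , -0.088]), 'joint_velocities': array([ 0.001,  0.   , -0.001, -0.001,  0.   ,  0.001, -0.   ]), 'tau': array([-1.0000e-03, -6.2544e+01,  4.9000e-02, -3.9162e+01,  1.6000e-02,
        1.0000e-02, -0.0000e+00]), 'position': array([0.273, 0.562, 0.23 ]), 'ee_rot': array([ 0.224,  0.975, -0.001, -0.   ]), 'ft_force': array([ 0.989, -0.155, -0.451]), 'torque': array([-0.017,  0.024, -0.005]), 'grasp_force': np.float64(0.0), 'grip_width': np.float64(1.002)}
scene [[532.3, 0.0, 326.5], [0.0, 532.3, 238.1], [0.0, 0.0, 1.0]] [[-0.152, 0.988, 0.015, -0.005], [0.735, 0.123, -0.667, -0.35], [-0.661, -0.09, -0.745, 1.649], [0.0, 0.0, 0.0, 1.0]]
top [[603.4, 0.0, 319.6], [0.0, 603.4, 235.4], [0.0, 0.0, 1.0]] [[-0.007, -1.0, 0.007, 0.096], [-0.994, 0.006, -0.113, 0.505], [0.113, -0.008, -0.994, 1.398], [0.0, 0.0, 0.0, 1.0]]
[[-0.0001, -0.9659, -0.259, 0.0656], [1.0, 0.0003, -0.0017, 0.0001], [0.0017, -0.259, 0.9659, -0.1428], [0.0, 0.0, 0.0, 1.0]]
```

View pics/scene0.png

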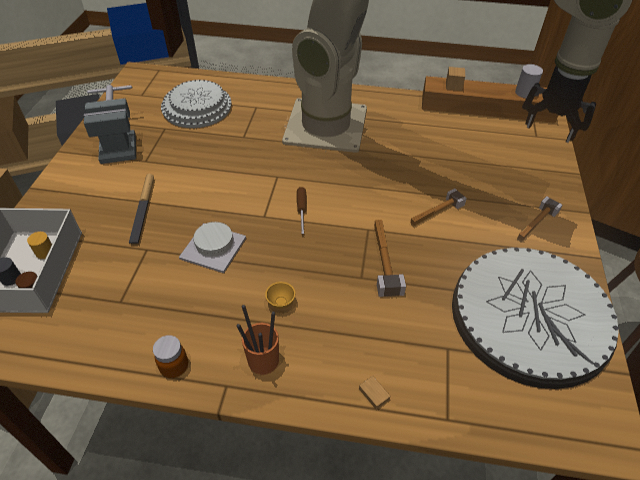

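View pics/top0.png

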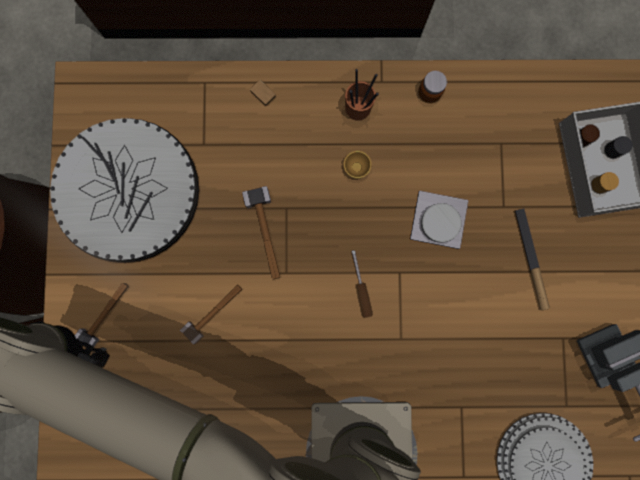

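The scene picture shows three candidate hammers, at (388,260), (440,207) and (541,218). In the top picture they are at (263,230), (212,313) and (102,313). The one at scene (388,260) / top (263,230) is clearly the largest. The only flat tin on a square plate is at top (441,224); the other round things are the platter (125,190) and the fluted pile (545,460). I'll measure these and check the choice in one crop.

```bash
cat > h.py <<'E'
import numpy as np,cv2
from workcell import *
def ray(p,uv,z,E=None):
    K=p["mtx"];E=np.array(p["extrinsics"] if E is None else E)
    R,t=E[:3,:3],E[:3,3]; c=-R.T@t
    d=R.T@np.linalg.inv(K)@np.array([uv[0],uv[1],1.])
    return c+d*(z-c[2])/d[2]
E
python3 - <<'E'
from h import *
im=cv2.imread("pics/top0.png");p=camera_params("top")
hsv=cv2.cvtColor(im,cv2.COLOR_BGR2HSV)
low=((hsv[...,1]<60)).astype(np.uint8)*255
def blob(roi,m):
    x0,y0,x1,y1=roi;r=np.zeros_like(m);r[y0:y1,x0:x1]=m[y0:y1,x0:x1]
    c=max(cv2.findContours(r,0,2)[0],key=cv2.contourArea);return c
c=blob((395,175,485,265),low);b=cv2.minAreaRect(c);bp=cv2.boxPoints(b)
print("block px",b); w=np.array([ray(p,q,.01) for q in bp]);print(np.round(w,4),"ctr",w.mean(0),np.linalg.norm(np.diff(w,axis=0),axis=1))
g=cv2.cvtColor(im,cv2.COLOR_BGR2GRAY)
cr=g[195:255,410:475];print("bright", np.percentile(cr,[10,30,50,70,90]), im[224,441],im[200,425])
c=blob((235,175,285,215),low);b=cv2.minAreaRect(c);print("head",b,np.round([ray(p,q,.036) for q in cv2.boxPoints(b)],4).tolist(),np.round(ray(p,b[0],.036),4))
# handle end: wooden handle darker/redder
print("handle",hsv[255,269],hsv[235,265],"table",hsv[255,255],hsv[235,290])
a=cv2.resize(im[170:290,200:360],None,fx=5,fy=5,interpolation=cv2.INTER_CUBIC)
s=cv2.imread("pics/scene0.png")
bb=cv2.resize(im[170:290,400:560],None,fx=2.5,fy=2.5)
cv2.imwrite("pics/c1.png",a[:,:500]);out=np.zeros((600,800,3),np.uint8);out[:,:400]=a[:,50:450];out[:300]  [:,400:]=bb;out[300:,400:]=cv2.resize(s[205:310,340:480],(400,300));cv2.imwrite("pics/c1.png",out)
E
```

```text
block px ((439.0734558105469, 219.41796875), (51.59310531616211, 50.12009811401367), 10.885526657104492)
[[ 0.4969 -0.1214  0.01  ]
 [ 0.6164 -0.1472  0.01  ]
 [ 0.5918 -0.269   0.01  ]
 [ 0.4727 -0.2421  0.01  ]] ctr [ 0.54445634 -0.1949287   0.01      ] [0.12227672 0.12433757 0.1221441 ]
bright [ 75.  81. 130. 141. 145.] [145 144 144] [142 136 140]
head ((255.94119262695312, 196.76470947265625), (16.97749137878418, 26.19384765625), 75.96376037597656) [[0.6097, 0.2779, 0.036], [0.6247, 0.2178, 0.036], [0.585, 0.208, 0.036], [0.5702, 0.2679, 0.036]] [0.5974 0.2429 0.036 ]
handle [ 14 148 102] [ 14 144 101] table [ 16 132  93] [ 15 132  89]
```

View pics/c1.png

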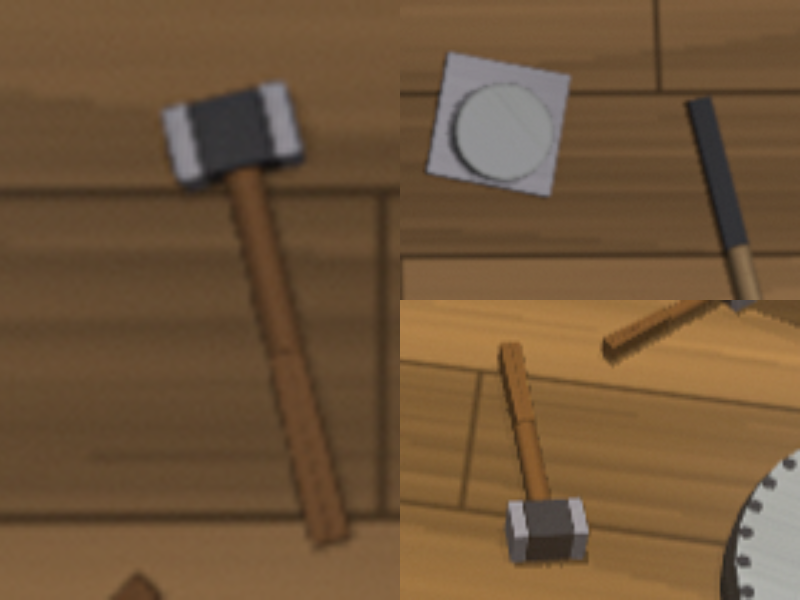

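The crop shows the large hammer, with the head centre at about (232,135), which is top (256.4,197), and the handle end at (328,542), which is top (275.6,278.4). The tin is centred at crop (503,132), which is top (441.2,222.8), on the square plate.

Run:
```python
from h import *
p=camera_params("top");s=camera_params("scene")
print("tin",ray(p,(441.2,222.8),.0375),"tin scene",ray(s,(213,237),.0375))
h=ray(p,(256.4,196),.036);e=ray(p,(275.6,278.0),.029);print("head",h,"end",e,np.linalg.norm(h[:2]-e[:2]),np.degrees(np.arctan2(*(e-h)[[1,0]])))
d=(e-h)[:2]/np.linalg.norm((e-h)[:2]);print("grip",e[:2]-.035*d)
print("jar",ray(p,(433,95),.0),"bowl",ray(p,(357,166),.035))
```

```text
tin [ 0.53225688 -0.19396702  0.0375    ] tin scene [ 0.5390687 -0.1893301  0.0375   ]
head [0.59920733 0.24184017 0.036     ] end [0.40539368 0.19667961 0.029     ] 0.19900555183140023 -166.88353640251685
grip [0.43948056 0.2046222 ]
jar [ 0.85709631 -0.1911291   0.        ] bowl [0.6705061  0.00250571 0.035     ]
```

Emit:
{"method": "step_arm", "body": {"commands": [40,0.1,-0.1,0,0,0,0.05,40,0.15,-0.2,0,0,0,0.1,40,0.2,-0.3,0,0,0,0.144,40,0.25,-0.4,0,0,0,0.144,40,0.28,-0.5,0,0,0,0.144,40,0.3,-0.6,0,0,0,0.144,40,0.3,-0.6,0,0,0,0.144,40,0.3,-0.7,0,0,0,0.144,40,0.3,-0.8,0,0,0,0.144,40,0.3,-0.9,0,0,0,0.144]}}

```text
clock: 1.35
position: [0.4524, 0.0204, 0.2312]
ee_rot: [-0.0, 1.0, 0.0, -0.0]
ft_force: [1.1, 0.2, 0.2]
grip_width: 0.469
grasp_force: 0.0
```

Emit:
{"method": "step_arm", "body": {"commands": [40,-0.03,-0.1,0,0,0,0,40,-0.03,-0.2,0,0,0,0,40,-0.03,-0.28,-0.04,0,0,0,40,-0.03,-0.358,-0.1,0,0,0,40,-0.03,-0.358,-0.18,0,0,0,40,-0.03,-0.358,-0.25,0,0,0,40,-0.03,-0.358,-0.31,0,0,0,40,-0.03,-0.358,-0.345,0,0,0,40,-0.03,-0.358,-0.361,0,0,0,40,-0.03,-0.358,-0.361,0,0,0]}}

```text
clock: 2.6
position: [0.4346, -0.1925, 0.0146]
ee_rot: [-0.0, 1.0, 0.0, -0.0]
ft_force: [0.4, -0.4, 0.0]
grip_width: 0.469
grasp_force: 0.0
```

Emit:
{"method": "step_arm", "body": {"commands": [40,0.04,0,0,0,0,0,40,0.065,0,0,0,0,0,40,0.08,0,0,0,0,0,40,0.095,0,0,0,0,0,40,0.11,0,0,0,0,0,40,0.125,0,0,0,0,0,40,0.14,0,0,0,0,0,40,0.155,0,0,0,0,0,40,0.17,0,0,0,0,0,40,0.185,0,0,0,0,0]}}

```text
clock: 3.85
position: [0.5464, -0.1925, 0.0147]
ee_rot: [-0.0, 1.0, 0.0, -0.0]
ft_force: [-2.1, 0.3, 0.3]
grip_width: 0.467
grasp_force: 1.0
```

Emit:
{"method": "step_arm", "body": {"commands": [40,0.012,0,0,0,0,0,40,0.025,0,0,0,0,0,40,0.037,0,0,0,0,0,40,0.05,0,0,0,0,0,40,0.062,0,0,0,0,0,40,0.075,0,0,0,0,0,40,0.087,0,0,0,0,0,40,0.1,0,0,0,0,0,40,0.112,0,0,0,0,0,40,0.125,0,0,0,0,0]}}

```text
clock: 5.1
position: [0.6213, -0.1925, 0.0147]
ee_rot: [-0.0, 1.0, 0.0, -0.0]
ft_force: [-0.6, 0.0, -0.9]
grip_width: 0.468
grasp_force: 0.4
```

Run:
```python
from h import *
a=camera("top")[...,::-1];b=camera("scene")[...,::-1]
out=np.hstack([cv2.resize(a[100:260,380:520],(400,457)),cv2.resize(b[180:340,150:290],(400,457))]);cv2.imwrite("pics/p1.png",out)
print(get_obs()["position"])
```

```text
[ 0.62181709 -0.19235068  0.01479783]
```

View pics/p1.png

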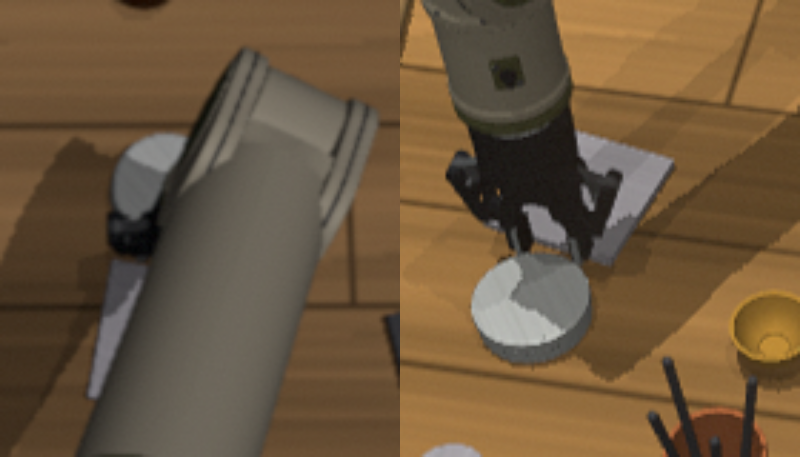

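The tin lies flat on the table beyond the block (scene crop (530,305)), with a gap to the plate. Next I'll go to the hammer.

Emit:
{"method": "step_arm", "body": {"commands": [45,-0.03,0,0.03,0,0,0,45,-0.06,0,0.12,0,0,0,45,-0.1,0.08,0.18,0,0,0,45,-0.15,0.18,0.2,0,0,0.03,45,-0.18,0.28,0.2,0,0,0.073,45,-0.21,0.38,0.2,0,0,0.073,45,-0.25,0.48,0.2,0,0,0.073,45,-0.28,0.58,0.2,0,0,0.073,45,-0.3,0.66,0.19,0,0,0.073,45,-0.3,0.66,0.19,0,0,0.073]}}

```text
clock: 6.45
position: [0.439, 0.2079, 0.1286]
ee_rot: [-0.118, 0.993, 0.001, -0.0]
ft_force: [0.1, -0.7, 0.0]
grip_width: 0.532
grasp_force: 0.0
```

```bash
cat >> h.py <<'E'
from scipy.spatial.transform import Rotation as Ro
def wristE(o):
    T=np.eye(4);T[:3,:3]=Ro.from_quat(o["ee_rot"]).as_matrix();T[:3,3]=o["position"]
    return np.linalg.inv(T@np.array(camera_params("wrist")["tool_from_camera"]))
E
python3 - <<'E'
from h import *
o=get_obs();im=camera("wrist")[...,::-1];cv2.imwrite("pics/w1.png",im);np.save("o1.npy",np.r_[o["position"],o["ee_rot"]]);print(o["position"],o["ee_rot"],o["clock"],camera_params("wrist").keys())
E
```

```text
[0.43900541 0.20794875 0.12857347] [-1.18429879e-01  9.92962216e-01  6.15446613e-04 -1.47744214e-04] 6.45 dict_keys(['mtx', 'tool_from_camera'])
```

View pics/w1.png

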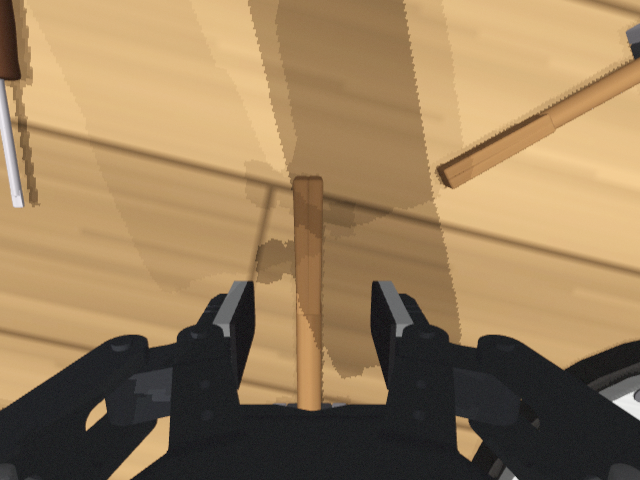

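The wrist view shows the handle with its end at (308,179) and running down to (310,400), nearly vertical between the open fingers.

Run:
```python
from h import *
a=np.load("o1.npy");o=dict(position=a[:3],ee_rot=a[3:]);E=wristE(o);p=camera_params("wrist")
e=ray(p,(308.5,179),.029,E);q=ray(p,(309.5,395),.028,E);print(e,q,np.linalg.norm(ray(p,(294,182),.029,E)-ray(p,(323,182),.029,E)))
d=(q-e)[:2]/np.linalg.norm((q-e)[:2]);print("ang",np.degrees(np.arctan2(d[1],d[0])),"grip",e[:2]+.035*d,"head",e[:2]+.2*d,"shift",(e[:2]+.035*d-a[:2])/.6)
```

```text
[0.40485534 0.19719532 0.029     ] [0.55535036 0.23391503 0.028     ] 0.01784944037681812
ang 13.711851259256003 grip [0.43885785 0.20549169] head [0.59915537 0.24460314] shift [-0.00024594 -0.0040951 ]
```

Emit:
{"method": "step_arm", "body": {"commands": [45,0,-0.004,-0.08,0,0,0,45,0,-0.004,-0.14,0,0,0,45,0,-0.004,-0.18,0,0,0,45,0,-0.004,-0.2,0,0,0,45,0,-0.004,-0.21,0,0,0,45,0,-0.004,-0.21,0,0,0,30,0,-0.004,-0.21,0,0,0,0,0,-0.004,-0.21,0,0,0,0,0,-0.004,-0.21,0,0,0,0,0,-0.004,-0.21,0,0,0], "squeeze": 80}}

```text
clock: 7.75
position: [0.4411, 0.2018, 0.0031]
ee_rot: [-0.115, 0.993, 0.0, 0.0]
ft_force: [0.5, 2.8, 0.5]
grip_width: 0.192
grasp_force: 77.9
```

Emit:
{"method": "step_arm", "body": {"commands": [0,0,0,0.02,0,0,0,0,0,0,0.05,0,0,0,0,0,0,0.1,0,0,0,0,0,0,0.16,0,0,0,0,0,0,0.23,0,0,0,0,0,0,0.3,0,0,0,0,0,0,0.37,0,0,0,0,0,0,0.43,0,0,0,0,0,0,0.47,0,0,0,0,0,0,0.47,0,0,0], "squeeze": 80}}

```text
clock: 9.0
position: [0.4411, 0.2005, 0.2858]
ee_rot: [-0.114, 0.993, 0.0, 0.001]
ft_force: [-0.1, 0.9, -6.3]
grip_width: 0.191
grasp_force: 86.8
```

Run:
```python
from h import *
b=camera("scene")[...,::-1];cv2.imwrite("pics/s2.png",b[60:360,280:580])
o=get_obs();print(o["position"],o["ft_force"],o["torque"],o["grip_width"]*85.4,o["grasp_force"])
```

```text
[0.44043907 0.20032479 0.28413368] [-0.22376334  0.65498709 -7.081472  ] [-0.17072184  0.55920693  0.00217875] 16.57755685385512 87.01164364814758
```

View pics/s2.png

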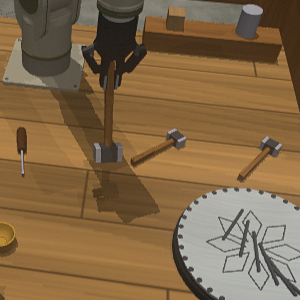

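The hammer hangs slanting from the fingers, head at crop (108,152), and the wrist torque is 0.58 Nm. I'll ease the grip in steps and track the sag by the torque.

Emit:
{"method": "step_arm", "body": {"commands": [0,0,0,0,0,0,0,0,0,0,0,0,0,0,0,0,0,0,0,0,0,0,0,0,0,0,0,0,0,0,0,0,0,0,0,0,0,0,0,0,0,0,0,0,0,0,0,0,0,0,0,0,0,0,0,0,0,0,0,0,0,0,0,0,0,0,0,0,0,0], "squeeze": 35}}

```text
clock: 10.3
position: [0.4409, 0.2011, 0.2847]
ee_rot: [-0.115, 0.993, 0.0, -0.0]
ft_force: [-0.1, 0.4, -6.0]
grip_width: 0.192
grasp_force: 86.8
```

```bash
cat > st.py <<'E'
from h import *
o=get_obs();print(np.round(o["clock"],2),np.round(o["position"],4),np.round(o["ee_rot"],4),"F",np.round(o["ft_force"],2),"T",np.round(o["torque"],3),"w",round(o["grip_width"]*85.4,2),"g",round(float(o["grasp_force"]),1))
E
python3 st.py
```

```text
10.3 [0.4409 0.2011 0.2847] [-1.147e-01  9.934e-01  1.000e-04 -0.000e+00] F [-0.09  0.4  -6.03] T [-0.137  0.415 -0.019] w 16.43 g 86.8
```

Emit:
{"method": "step_arm", "body": {"commands": [14,0,0,0,0,0,0,14.5,0,0,0,0,0,0,15,0,0,0,0,0,0,15.2,0,0,0,0,0,0,15.4,0,0,0,0,0,0,15.6,0,0,0,0,0,0,15.8,0,0,0,0,0,0,16,0,0,0,0,0,0,16,0,0,0,0,0,0,16,0,0,0,0,0,0], "squeeze": 35}}

```text
clock: 11.55
position: [0.4408, 0.2011, 0.2847]
ee_rot: [-0.115, 0.993, 0.0, -0.0]
ft_force: [0.1, -0.0, -5.6]
grip_width: 0.191
grasp_force: 86.8
```

```bash
python3 st.py
```

```text
11.55 [0.4408 0.2011 0.2847] [-1.147e-01  9.934e-01  0.000e+00 -1.000e-04] F [ 0.09 -0.05 -5.55] T [-0.108  0.388 -0.013] w 16.32 g 86.8
```

Emit:
{"method": "step_arm", "body": {"commands": [16.2,0,0,0,0,0,0,16.2,0,0,0,0,0,0,16.4,0,0,0,0,0,0,16.4,0,0,0,0,0,0,16.6,0,0,0,0,0,0,16.6,0,0,0,0,0,0,16.6,0,0,0,0,0,0,16.6,0,0,0,0,0,0,16.6,0,0,0,0,0,0,16.6,0,0,0,0,0,0], "squeeze": 35}}

```text
clock: 12.8
position: [0.4409, 0.2011, 0.2847]
ee_rot: [-0.115, 0.993, 0.0, -0.0]
ft_force: [-0.7, 0.4, -5.7]
grip_width: 0.196
grasp_force: 64.6
```

```bash
python3 st.py
```

```text
12.8 [0.4409 0.2011 0.2847] [-1.147e-01  9.934e-01  1.000e-04 -0.000e+00] F [-0.72  0.45 -5.66] T [-0.103  0.38   0.015] w 16.73 g 64.6
```

Emit:
{"method": "step_arm", "body": {"commands": [16.7,0,0,0,0,0,0,16.7,0,0,0,0,0,0,16.8,0,0,0,0,0,0,16.8,0,0,0,0,0,0,16.8,0,0,0,0,0,0,16.9,0,0,0,0,0,0,16.9,0,0,0,0,0,0,16.9,0,0,0,0,0,0,16.9,0,0,0,0,0,0,16.9,0,0,0,0,0,0], "squeeze": 35}}

```text
clock: 14.05
position: [0.4409, 0.2011, 0.2847]
ee_rot: [-0.115, 0.993, 0.0, -0.0]
ft_force: [-0.3, 0.4, -6.7]
grip_width: 0.2
grasp_force: 51.2
```

```bash
python3 st.py
```

```text
14.05 [0.4409 0.2011 0.2847] [-1.147e-01  9.934e-01  1.000e-04 -0.000e+00] F [-0.32  0.38 -6.67] T [-0.046  0.374  0.019] w 17.07 g 51.2
```

Emit:
{"method": "step_arm", "body": {"commands": [17,0,0,0,0,0,0,17,0,0,0,0,0,0,17.1,0,0,0,0,0,0,17.1,0,0,0,0,0,0,17.2,0,0,0,0,0,0,17.2,0,0,0,0,0,0,17.3,0,0,0,0,0,0,17.3,0,0,0,0,0,0,17.4,0,0,0,0,0,0,17.4,0,0,0,0,0,0], "squeeze": 35}}

```text
clock: 15.3
position: [0.4409, 0.2011, 0.2848]
ee_rot: [-0.115, 0.993, 0.0, 0.0]
ft_force: [-0.5, -0.2, -6.0]
grip_width: 0.206
grasp_force: 31.8
```

```bash
python3 st.py
```

```text
15.3 [0.4409 0.2011 0.2848] [-1.147e-01  9.934e-01  1.000e-04  0.000e+00] F [-0.46 -0.18 -6.04] T [-0.077  0.189  0.015] w 17.59 g 31.8
```

Emit:
{"method": "step_arm", "body": {"commands": [17.5,0,0,0,0,0,0,17.5,0,0,0,0,0,0,17.6,0,0,0,0,0,0,17.6,0,0,0,0,0,0,17.7,0,0,0,0,0,0,17.7,0,0,0,0,0,0,17.7,0,0,0,0,0,0,17.7,0,0,0,0,0,0,17.7,0,0,0,0,0,0,17.7,0,0,0,0,0,0], "squeeze": 35}}

```text
clock: 16.55
position: [0.4409, 0.2011, 0.2847]
ee_rot: [-0.115, 0.993, 0.0, -0.0]
ft_force: [0.2, 0.1, -5.4]
grip_width: 0.21
grasp_force: 20.2
```

```bash
python3 st.py
```

```text
16.55 [0.4409 0.2011 0.2847] [-0.1147  0.9934  0.     -0.    ] F [ 0.19  0.07 -5.37] T [-0.046  0.061 -0.051] w 17.95 g 20.2
```

Emit:
{"method": "step_arm", "body": {"commands": [17.8,0,0,0,0,0,0,17.8,0,0,0,0,0,0,17.8,0,0,0,0,0,0,17.9,0,0,0,0,0,0,17.9,0,0,0,0,0,0,17.9,0,0,0,0,0,0,17.9,0,0,0,0,0,0,17.9,0,0,0,0,0,0,17.9,0,0,0,0,0,0,17.9,0,0,0,0,0,0], "squeeze": 35}}

```text
clock: 17.8
position: [0.4408, 0.2011, 0.2847]
ee_rot: [-0.115, 0.993, 0.0, -0.0]
ft_force: [-0.3, -0.0, -6.9]
grip_width: 0.209
grasp_force: 12.9
```

```bash
python3 - <<'E'
from h import *
o=get_obs();im=camera("wrist")[...,::-1];b=camera("scene")[...,::-1]
np.save("o2.npy",np.r_[o["position"],o["ee_rot"]])
cv2.imwrite("pics/w2.png",np.hstack([cv2.resize(im,(400,300)),cv2.resize(b[80:260,330:480],(250,300))]));cv2.imwrite("pics/w2f.png",im);cv2.imwrite("pics/s2f.png",b)
E
python3 st.py
```

```text
17.9 [0.4409 0.2011 0.2847] [-0.1147  0.9934  0.     -0.    ] F [-0.06 -0.98 -6.09] T [ 0.051 -0.015  0.01 ] w 17.97 g 12.9
```

View pics/w2.png

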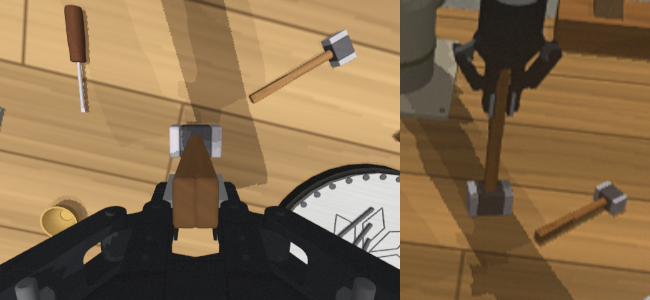

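The wrist view shows the hammer nearly plumb, with the head at (195,140) of the half-size picture. I'll compare its corners with where a plumb head should project.

Run:
```python
from h import *
a=np.load("o2.npy");o=dict(position=a[:3],ee_rot=a[3:]);E=wristE(o);p=camera_params("wrist");R=Ro.from_quat(a[3:]).as_matrix()
im=cv2.imread("pics/w2f.png");hsv=cv2.cvtColor(im,cv2.COLOR_BGR2HSV)
m=((hsv[...,1]<50)).astype(np.uint8)*255;m[:180]=0;m[300:]=0;m[:,:265]=0;m[:,362:]=0
for c in cv2.findContours(m,0,2)[0]:
    if cv2.contourArea(c)>80: print("blob",cv2.boundingRect(c),cv2.approxPolyDP(c,3,True)[:,0].tolist())
g=a[:3]-.019*R[:,2]
for tilt in (-6,-3,0,3,6):
    t=np.radians(tilt);u=np.cos(t)*R[:,2]+np.sin(t)*R[:,0];v=np.cos(t)*R[:,0]-np.sin(t)*R[:,2]
    P=[g+.165*u+du*u+dv*v+dy*R[:,1] for du,dv in ((-.018,.018),(-.018,-.018),(.018,.018)) for dy in(-.03,.03)]
    q=cv2.projectPoints(np.array(P),cv2.Rodrigues(E[:3,:3])[0],E[:3,3],p["mtx"],None)[0][:,0];print(tilt,np.round(q).tolist())
```

```text
blob (346, 279, 16, 21) [[346, 279], [350, 299], [361, 299], [354, 280]]
blob (265, 279, 15, 21) [[279, 279], [271, 280], [265, 299], [275, 299]]
blob (271, 199, 84, 53) [[271, 203], [272, 251], [289, 250], [300, 222], [309, 214], [323, 219], [336, 250], [353, 250], [353, 202], [285, 199]]
-6 [[270.0, 221.0], [355.0, 221.0], [271.0, 270.0], [354.0, 270.0], [275.0, 215.0], [350.0, 215.0]]
-3 [[270.0, 210.0], [355.0, 210.0], [271.0, 260.0], [354.0, 260.0], [275.0, 203.0], [351.0, 203.0]]
0 [[270.0, 199.0], [356.0, 199.0], [271.0, 249.0], [354.0, 249.0], [274.0, 192.0], [351.0, 192.0]]
3 [[269.0, 189.0], [356.0, 189.0], [271.0, 238.0], [355.0, 238.0], [274.0, 179.0], [351.0, 180.0]]
6 [[269.0, 178.0], [357.0, 178.0], [271.0, 228.0], [355.0, 228.0], [273.0, 167.0], [352.0, 167.0]]
```

The head's top face spans rows 202–250, against 199–249 expected for plumb. The tilt is within 1° and the handle hasn't slipped. I'll grip firmly again.

Emit:
{"method": "step_arm", "body": {"commands": [17.5,0,0,0,0,0,0,17,0,0,0,0,0,0,16,0,0,0,0,0,0,0,0,0,0,0,0,0,0,0,0,0,0,0,0,0,0,0,0,0,0,0,0,0,0,0,0,0,0,0,0,0,0,0,0,0,0,0,0,0,0,0,0,0,0,0,0,0,0,0], "squeeze": 85}}

```text
clock: 19.15
position: [0.4409, 0.2011, 0.2847]
ee_rot: [-0.115, 0.993, 0.0, 0.0]
ft_force: [0.0, 0.8, -7.1]
grip_width: 0.195
grasp_force: 82.9
```

```bash
python3 st.py
```

```text
19.15 [0.4409 0.2011 0.2847] [-1.147e-01  9.934e-01  1.000e-04  0.000e+00] F [ 0.02  0.81 -7.08] T [ 0.017  0.039 -0.021] w 16.65 g 82.9
```

Emit:
{"method": "step_arm", "body": {"commands": [0,0.005,-0.015,0,0,0,0,0,0.01,-0.04,0,0,0,0,0,0.02,-0.075,0,0,0,0,0,0.03,-0.115,0,0,0,0,0,0.045,-0.155,0,0,0,0,0,0.055,-0.195,0,0,0,0,0,0.065,-0.235,0,0,0,0,0,0.075,-0.275,0,0,0,0,0,0.085,-0.315,0,0,0,0,0,0.095,-0.355,0,0,0,0], "squeeze": 85}}

```text
clock: 20.4
position: [0.4978, -0.0141, 0.2848]
ee_rot: [-0.114, 0.993, 0.0, 0.0]
ft_force: [-0.8, 0.0, -7.0]
grip_width: 0.196
grasp_force: 83.0
```

Emit:
{"method": "step_arm", "body": {"commands": [0,0.01,-0.04,0,0,0,0,0,0.02,-0.08,0,0,0,0,0,0.03,-0.12,0,0,0,0,0,0.04,-0.16,0,0,0,0,0,0.05,-0.2,0,0,0,0,0,0.06,-0.235,0,0,0,0,0,0.07,-0.265,0,0,0,0,0,0.075,-0.285,0,0,0,0,0,0.078,-0.3,0,0,0,0,0,0.078,-0.305,0,0,0,0], "squeeze": 85}}

```text
clock: 21.65
position: [0.5445, -0.1954, 0.2847]
ee_rot: [-0.115, 0.993, 0.0, -0.0]
ft_force: [-0.1, -0.0, -7.1]
grip_width: 0.196
grasp_force: 83.1
```

Run:
```python
from h import *
o=get_obs();im=camera("wrist")[...,::-1];cv2.imwrite("pics/w3.png",im);E=wristE(o);p=camera_params("wrist")
hsv=cv2.cvtColor(im,cv2.COLOR_BGR2HSV);m=((hsv[...,1]<50)&(hsv[...,2]>30)).astype(np.uint8)*255
print(o["position"],o["ee_rot"],o["clock"],o["grasp_force"],o["torque"])
```

```text
[ 0.54449636 -0.19535397  0.2847346 ] [-1.14504892e-01  9.93422680e-01  2.90154237e-05 -9.01905155e-05] 21.65 83.11795234680176 [-0.05549258  0.06530368  0.07458697]
```

View pics/w3.png

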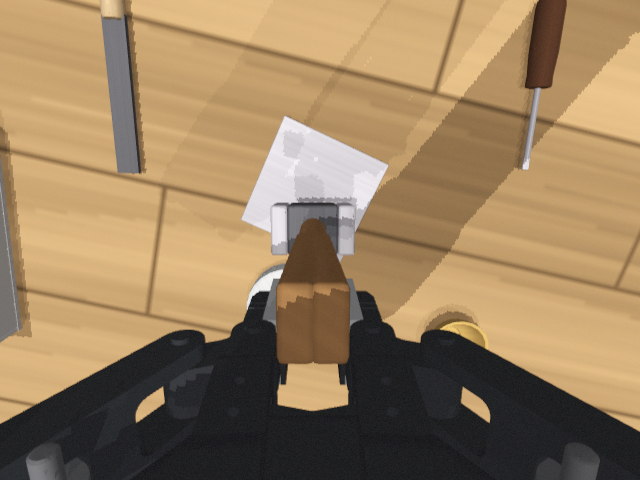

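The view shows the block's corners at (287,116), (388,165) and (242,220), with the plumb head still at rows 204–254 and the tin beyond the block.

Run:
```python
from h import *
o=get_obs();E=wristE(o);p=camera_params("wrist")
a,b,c=[ray(p,q,.01,E) for q in((287,116),(388,165),(242,220))]
print(a,b,c,"ctr",(b+c)/2,np.linalg.norm(a-b),np.linalg.norm(a-c)); print(((b+c)/2-o["position"])/.6)
```

```text
[ 0.47427984 -0.23871665  0.01      ] [ 0.49832912 -0.12520489  0.01      ] [ 0.59138367 -0.26348285  0.01      ] ctr [ 0.54485639 -0.19434387  0.01      ] 0.11603141086840915 0.1196940744228808
[ 0.00071387  0.00172383 -0.45782409]
```

Emit:
{"method": "step_arm", "body": {"commands": [0,0,0.001,-0.02,0,0,0,0,0,0.001,-0.05,0,0,0,0,0,0.001,-0.08,0,0,0,0,0,0.001,-0.11,0,0,0,0,0,0.001,-0.135,0,0,0,0,0,0.001,-0.155,0,0,0,0,0,0.001,-0.168,0,0,0,0,0,0.001,-0.174,0,0,0,0,0,0.001,-0.177,0,0,0,0,0,0.001,-0.177,0,0,0], "squeeze": 85}}

```text
clock: 22.95
position: [0.5448, -0.1943, 0.1788]
ee_rot: [-0.115, 0.993, -0.0, 0.0]
ft_force: [-0.9, 0.5, -6.2]
grip_width: 0.192
grasp_force: 83.0
```

```bash
python3 st.py
```

```text
22.95 [ 0.5448 -0.1943  0.1788] [-1.147e-01  9.934e-01 -0.000e+00  2.000e-04] F [-0.9   0.53 -6.17] T [-0.042  0.076 -0.037] w 16.38 g 83.0
```

Emit:
{"method": "step_arm", "body": {"commands": [0,0,0,-0.001,0,0,0,0,0,0,-0.002,0,0,0,0,0,0,-0.003,0,0,0,0,0,0,-0.004,0,0,0,0,0,0,-0.005,0,0,0,0,0,0,-0.006,0,0,0,0,0,0,-0.007,0,0,0,0,0,0,-0.008,0,0,0,0,0,0,-0.008,0,0,0,0,0,0,-0.008,0,0,0], "squeeze": 85}}

```text
clock: 24.2
position: [0.5457, -0.1945, 0.1755]
ee_rot: [-0.115, 0.993, -0.0, 0.001]
ft_force: [-2.2, 1.5, 8.8]
grip_width: 0.195
grasp_force: 85.2
```

```bash
python3 st.py
```

```text
24.2 [ 0.5457 -0.1945  0.1755] [-1.148e-01  9.934e-01 -2.000e-04  1.400e-03] F [-2.16  1.51  8.8 ] T [ 0.406  0.624 -0.004] w 16.68 g 85.2
```

Emit:
{"method": "step_arm", "body": {"commands": [16.4,0,0,0,0,0,0,16.6,0,0,0,0,0,0,16.8,0,0,0,0,0,0,17,0,0,0,0,0,0,17.2,0,0,0,0,0,0,17.4,0,0,0,0,0,0,17.6,0,0,0,0,0,0,17.8,0,0,0,0,0,0,17.9,0,0,0,0,0,0,17.9,0,0,0,0,0,0], "squeeze": 35}}

```text
clock: 25.45
position: [0.546, -0.1945, 0.1754]
ee_rot: [-0.115, 0.993, -0.0, 0.002]
ft_force: [0.5, 0.9, 6.8]
grip_width: 0.213
grasp_force: 13.7
```

```bash
python3 st.py
```

```text
25.45 [ 0.546  -0.1945  0.1754] [-1.148e-01  9.934e-01 -3.000e-04  1.700e-03] F [0.49 0.86 6.8 ] T [ 0.266  0.102 -0.032] w 18.19 g 13.7
```

Emit:
{"method": "step_arm", "body": {"commands": [17.9,0,0,0.001,0,0,0,18,0,0,0.001,0,0,0,18.1,0,0,0.001,0,0,0,18.3,0,0,0.001,0,0,0,18.5,0,0,0.001,0,0,0,18.8,0,0,0.001,0,0,0,19.2,0,0,0.001,0,0,0,20,0,0,0.001,0,0,0,21,0,0,0.001,0,0,0,22,0,0,0.001,0,0,0], "squeeze": 35}}

```text
clock: 26.7
position: [0.5446, -0.1943, 0.1743]
ee_rot: [-0.115, 0.993, 0.0, -0.0]
ft_force: [0.4, 0.2, 0.7]
grip_width: 0.258
grasp_force: 0.0
```

```bash
python3 - <<'E'
from h import *
im=camera("wrist")[...,::-1];b=camera("scene")[...,::-1]
cv2.imwrite("pics/w4.png",np.hstack([cv2.resize(im,(400,300)),cv2.resize(b[140:340,120:320],(300,300))]))
E
python3 st.py
```

```text
26.8 [ 0.5447 -0.1943  0.1744] [-0.1147  0.9934  0.      0.    ] F [ 0.39 -1.18  0.54] T [-0.054 -0.029  0.021] w 22.01 g 0.0
```

View pics/w4.png

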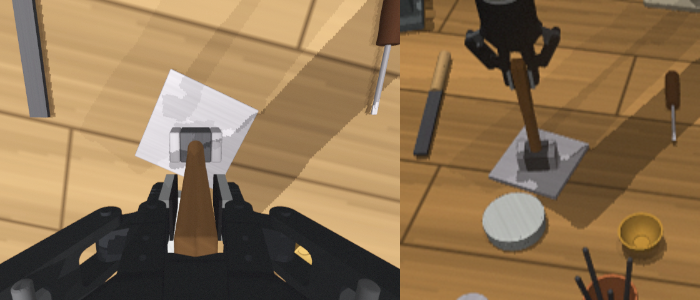

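It stands free on its head, with no finger force. In the scene half the head is at (538,155), mid-block, and the tin lies flat at (515,220). I'll open wide and lift straight off.

Emit:
{"method": "step_arm", "body": {"commands": [30,0,0,0,0,0,0,40,0,0,0,0,0,0,55,0,0,0,0,0,0,60,0,0,0,0,0,0,60,0,0,0.02,0,0,0,60,0,0,0.06,0,0,0,60,0,0,0.1,0,0,0,60,0,0,0.15,0,0,0,60,0,0,0.2,0,0,0,60,0,0,0.22,0,0,0]}}

```text
clock: 28.05
position: [0.5451, -0.1947, 0.3086]
ee_rot: [-0.115, 0.993, -0.0, 0.001]
ft_force: [0.5, -0.4, 0.0]
grip_width: 0.705
grasp_force: 0.0
```

Emit:
{"method": "step_arm", "body": {"commands": [60,-0.03,0,0.03,0,0,0,60,-0.07,0,0.05,0,0,0,60,-0.12,0,0.05,0,0,0,60,-0.17,0,0.05,0,0,0,60,-0.17,0,0.05,0,0,0,60,-0.17,0,0.05,0,0,0,60,-0.17,0,0.05,0,0,0,60,-0.17,0,0.05,0,0,0,60,-0.17,0,0.05,0,0,0,60,-0.17,0,0.05,0,0,0]}}

```text
clock: 29.3
position: [0.4427, -0.1943, 0.3363]
ee_rot: [-0.115, 0.993, -0.0, -0.0]
ft_force: [-0.1, 0.4, 0.1]
grip_width: 0.703
grasp_force: 0.0
```

```bash
python3 - <<'E'
from h import *
b=camera("scene")[...,::-1];cv2.imwrite("pics/f.png",cv2.resize(b[130:330,120:320],(600,600)))
E
python3 st.py
```

```text
29.35 [ 0.4427 -0.1943  0.3363] [-1.147e-01  9.934e-01  0.000e+00 -1.000e-04] F [0.04 0.34 0.21] T [-0.013 -0.009 -0.053] w 59.99 g 0.0
```

View pics/f.png

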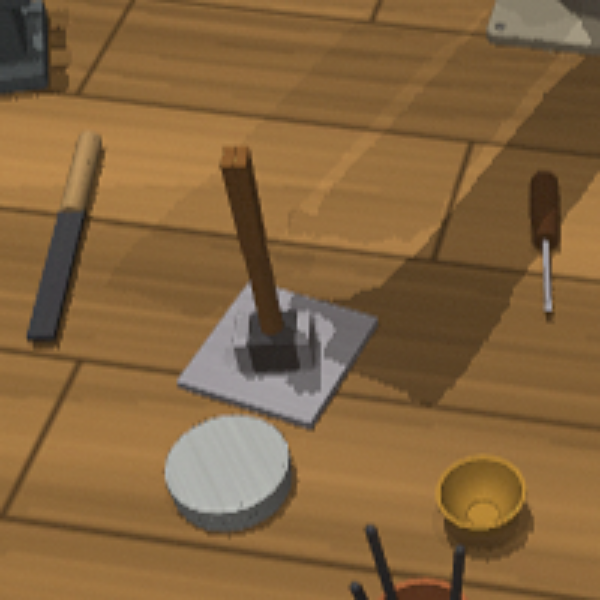

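The hammer stands upright on its head in mid-block at (275,340), the tin lies flat and clear at (228,470), and the bowl, burnisher and file look undisturbed.

```bash
python3 -c "
from workcell import *
print(hand_in())"
```

```text
the job is handed in; nothing more can be done
None
```

The tin lies flat on the table, the hammer stands on its head in the middle of the block with the arm clear, and the job was handed in at about 29 s (no verdict came back).

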